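# Unclamp a finished phone board and file it in the carrier rack

## Task

The phone board in the blue-based holder is finished: hold the jaw's red release pad down while you slide the jaw out to its stop, then let the pad come up. Lift the board's carrier out by its two free ends, lay it flat on the mat and let go, then take it again by its sides and slide it into the one empty slot of the rack, fully home against the stop like the others. Keep the carrier level without dropping it, and leave the other carriers and the things lying about where they are.

Things in the scene. Friction and masses are not known exactly. Their poses are not given: they have to be found in the camera images.
- carrier: Dark grey flat plate 66 x 54 x 6 mm, 60 g, with a green phone board on its upper face (parts stand up to 2 mm above the plate). Origin: centre of its underside; x along its 66 mm length (its two ends, 54 mm wide, are the x faces), y across its 54 mm width (its two sides, 66 mm long, are the y faces), z up. At the start it lies in the holder, sides between the jaws and ends free.
- holder: Board holder with a blue base plate (x 100, y 180, 8 mm thick), fixed to the bench. Origin: under the bed's centre, level with the mat's top. Fixed jaw at y = -27 to -45 mm, no lip, top 45 mm above the origin. The sliding jaw is on the +y side and opens to +y on two rods; end block, 30 mm high, at y = 113 to 123 mm. No jaw part reaches beyond x = +-30 mm, nor the pad.
- bed (a point): Centre of the holder's bed top, under the carrier; holder's axes. The bed is 50 mm (x) by 44 mm (y), 36 mm above the holder's origin and 28 mm above the base plate, so the carrier's ends overhang it by 8 mm and the fingers have that room below.
- jaw_face (a point): Middle of the sliding jaw's clamping face, level with the carrier's top; moves with the jaw, holder's axes. The jaw is 60 mm long (x); its lip, 3 mm thick, reaches 2.5 mm over the carrier's edge and holds it down while the jaw is shut. Jaw top 4 mm above this point; jaw and carriage reach 53 mm from it in +y.
- jaw (a joint): Slide of the jaw along the holder's +y, m: 0 = shut on the carrier (start), 0.030 = open against its stop. Rubs with about 1.5 N while the release is held down; with the pad up a ratchet locks it (0.7 mm play when shut). Its last notch is at the stop: the pad comes fully up and locks the jaw open from 0.027 to 0.030; between notches the pawl rides on a tooth and the pad stays partly down.
- release_top (a point): Centre of the flat pressing area (40 mm in x, 30 mm in y) on top of the red release pad, which rides on the sliding jaw; holder's axes; moves with jaw and pad. At the outer (+y) edge, 15 mm away, an upturned lip 9 mm high takes the outward push of closed fingertips. Up, the pad is 18 mm above the bed's top; pressed, it still stands above the jaw.
- release (a joint): Stroke of the release pad, straight down, m: 0 = up (locked), 0.006 = fully down. Sprung: about 4 N to start, 7 N fully down. The ratchet is free from 0.0025 on: hold it near fully down (0.004 to 0.006) while sliding. Springs up when let go.
- rack: Fixed carrier rack with four horizontal slots, mouth towards its -x; 66 mm deep, 76 mm wide, roof top 40 mm above the empty slot's ledges. Origin under the middle of the mouth. Black side walls 60 mm apart inside, front edges in the mouth plane; in each slot the plate rests on a 9 mm wide, 60 mm deep ledge along each wall. Slot pitch 18 mm, 15 mm clear above the ledges.
- slot_mouth (a point): Middle of the empty slot's mouth (the second slot from the top) at ledge height; rack's axes: x points into the slot, y across, z up. The rack's height on its legs varies by 15 mm, so read it here. The slots below and above hold other carriers, whose rear ends stand 6 to 9 mm out of the mouth.
- free_slot (a point): Where the carrier's origin belongs when fully home in the empty slot, 27 mm inside slot_mouth; rack's axes. The carrier (either end first) then touches the stop with its front end and its rear end stands 6 mm out of the mouth.
- mat_clear (a point): A point on the top of the flat blue-grey mat (3 mm thick, fixed) in the middle before the robot, between holder and rack; the mat within 60 mm of it is always clear.
- spare0: Another carrier, same size, loose in the lowest slot; origin under its centre.
- spare1: Another carrier, loose in the second slot from below, 18 mm under the empty one.
- spare3: Another carrier, loose in the top slot, 18 mm above the empty one.
- phone: Bystander: opened black phone, 144 x 70 x 8 mm, on the mat's far middle.
- tweezers: Bystander: brass tweezers, 118 mm long, 6 mm high, on the mat.
- screwdriver: Bystander: blue screwdriver, 150 mm, on the bench at the left.
- brush: Bystander: brush, 170 mm, on the bench at the right.
- spool: Bystander: orange solder spool, 54 mm across, 25 mm high, on the bench at the near left.
- flux_tube: Bystander: green flux tube, 100 mm long, 22 mm thick, on the mat's far right.
There are look-alikes about, which are no part of the job. Leave any orange, pink or purple look-alike of the carrier alone.

How it is judged:
On the way, in this order (a step that is already met when the one before it is completed fails the run):
1. the release is held down while the jaw slides open, the carrier staying on the bed (value of joint release above 0.002 m and value of joint jaw above 0.015 m and distance between carrier and bed below 0.012 m and angle between carrier's own z axis and vertical below 0.15 rad), for 0.05 s.
2. the jaw stands open at its stop, the pad is up again, the carrier still lies on the bed (value of joint release below 0.001 m and value of joint jaw above 0.026 m and distance between carrier and bed below 0.012 m and angle between carrier's own z axis and vertical below 0.15 rad), for 0.1 s.
3. the carrier lies flat on the mat, let go (height (world z) of carrier between 0.001 and 0.006 m and angle between carrier's own z axis and vertical below 0.05 rad and contact force between carrier and the fingers below 0.05 N and linear speed of carrier below 0.02 m/s), for 0.1 s.
At the end, for the whole second after the job is handed in: The carrier rests released, board side up, on the empty slot's ledges, within 4 mm of fully home; the jaw stands open (over 26 mm of 30) with its pad up; the three other carriers are within 12 mm of where they were (x of carrier in the frame of free_slot between -0.004 and 0.003 m and y of carrier in the frame of free_slot between -0.005 and 0.005 m and z of carrier in the frame of free_slot between -0.003 and 0.003 m and angle between carrier's own z axis and vertical below 0.06 rad and angle between the x axis of carrier and the x axis of free_slot, either way round below 0.1 rad and linear speed of carrier below 0.01 m/s and contact force between carrier and the fingers below 0.05 N and value of joint jaw above 0.026 m and value of joint release below 0.001 m and distance of each of spare0, spare1, spare3 from where it was at the start of the episode below 0.012 m); the robot touches nothing.
It fails at once if the carrier is tipped more than 35 degrees (angle between carrier's own z axis and vertical above 0.61 rad).
It fails at once if the carrier is dropped (moves fast while nothing holds it) (contact force between carrier and the fingers below 0.05 N and linear speed of carrier above 0.4 m/s).
It fails at once if another carrier is shifted by more than 20 mm (distance of any of spare0, spare1, spare3 from where it was at the start of the episode above 0.02 m).
It fails at once if a thing lying about is shifted by more than 30 mm (distance of any of phone, tweezers, screwdriver, brush, spool, flux_tube from where it was at the start of the episode above 0.03 m).
It also fails if it takes over 64 s, if anything falls off the work surface, if the arm or the gripper's body presses on something with over 40 N, if the wrist force passes 120 N, or if a joint passes its speed limit or range.

## Robot

A 6-joint arm with a two-finger parallel gripper is mounted at the origin on the work surface. World frame = base frame: x ahead of the robot, y to its left, z up, the work surface at z = 0. Lengths are in m, angles in rad, forces in N, time in s.
With the tool pointing down it reaches from about 0.25 to 0.775 m from the base axis. Payload 4 kg.
Tool frame: the origin (TCP) lies midway between the tips of the shut fingers; the grasp point (between the pads) lies 19 mm behind it; y points along the fingers, x is the direction in which the jaws open and shut, and the axes are right-handed (so a half turn about y gives the same grasp; the last joint's range is limited). The gripper opens to 94 mm and grips with 3 to 60 N. Pads are 16 mm wide; open, the fingers measure 119 mm over their backs; the gripper's body (75 mm by 177 mm) begins 78 mm behind the grasp point.
Start: joints at [-1.411, 0.087, 1.371, -0, 1.684, -0.103], TCP at [0.143, -0.531, 0.206] pointing down, gripper open.
Joint ranges: [-3.1, 3.1], [-0.76, 2.03], [0.27, 2.55], [-1.08, 4.22], [0.17, 2.65], [-2.57, 2.57]. Speed limits (rad/s): [2.79, 2.79, 3.14, 3.14, 3.14, 3.14].

## Interface

Orientations are given as a unit quaternion [w, x, y, z].
In Python, from rig import sensors, optics, robot gives the robot as it stands.
- The arm moves only by the tool arm_command, never from a script. Its argument "increments" is text: rows parted by semicolons, each of 7 numbers parted by spaces: the turn, a rotation vector about the world's x, y, z in degrees, then the shift along the world's x, y, z in cm, then the finger opening in cm, from 0 to 9.4. A call has exactly 5 rows; each row is the pose to reach, as a shift and turn from the pose measured when the call began; what a row does not reach only later rows make up. A row lasts 1/8 s, in which the tool goes at most 62.5 mm and 10.7 degrees, less where a joint would pass 70% of its speed; a pose out of reach is approached as far as the arm can. A call with a gripper value outside its range is refused whole. The fingers move at their own pace and stop on an object; "grip_force" is the grip in N (left out, the last holds). Time passes only in rows, so rows that repeat a pose let the fingers close, or fill a call up. It gives the time, the measured TCP pose, the force and the opening at its end, in the units of the state.
- sensors.state(): the state, without advancing time (a new reading comes with each control period).
- optics.snapshot(name): name is "scene" or "top"; returns the picture (480x640x3 uint8, red, green, blue); there is no depth.
- optics.calibration(name): a dict with "vfov" (degrees; the focal length in pixels is half the picture's height over the tangent of half this angle, whatever the lens; pixels are square), "cx", "cy" (the principal point, pixels), "dist" ([k1, k2, p1, p2, k3] as OpenCV has them; the pictures are not rectified), "view" (4x4, takes a point from world to camera coordinates). Camera axes: x right, y up, looking along -z (the intrinsics and any distortion apply to the point x, -y, -z); pixel columns grow to the right and rows downward; lengths in m; the calibration is good to about 2 mm. A picture is of the moment at which its call begins. calibration takes no time and is no camera call.
- robot.hand_in(): hands the job in, once; it reports no verdict.
The state is a dict: "clock": time; "joints": joint angles; "qd": joint speeds; "joint_torque": joint torques, N m; "tcp_pos": TCP position; "orientation": TCP orientation; "contact_force": force on the tool from outside, world axes, zero at the start; "moment": the same for the moment, N m; "grip_width": finger opening in m.
Only numpy, scipy, OpenCV 4.12 (cv2) and the standard library are available. Lean on these libraries where they do the work, as an engineer would, in place of code of your own. Each camera call takes 0.05 s, during which the arm holds its last target. There are 200 camera calls.

## Working session

There is one attempt and no reset: what is moved stays moved. The work goes in short steps, Python scripts to look and compute and a tool call to move; the robot and the scene stay as the last step left them, time stands still between calls to the robot, and variables do not carry over. Pictures are saved under pics/ and viewed, on a budget of 10 in all, crops included, one or two more only if the job needs it, and the job is handed in when it is done.

Besides the shell and the picture viewer there is one more tool, called after "Call:" as name(argument=value, ...), one argument or row to a line, values as JSON. arm_command: Moves the arm, as the interface text tells. Its arguments: {"type":"object","properties":{"increments":{"type":"string"},"grip_force":{"type":"number"}},"required":["increments"]}

```bash
ls; mkdir -p pics
python3 - <<'E'
from rig import sensors, optics, robot
import cv2,numpy as np
for n in("scene","top"):
    im=optics.snapshot(n); cv2.imwrite(f"pics/{n}0.png",im[:,:,::-1]); c=optics.calibration(n)
    print(n,c["vfov"],c["cx"],c["cy"],c["dist"]); print(np.round(c["view"],4).tolist())
print(sensors.state())
E
```

```text
pics
scene 54.51187685927411 324.5126056269783 237.20493324159887 [0.01591114 0.         0.         0.         0.        ]
[[0.5495, 0.8354, 0.0086, -0.2895], [-0.6082, 0.3929, 0.6897, 0.2223], [0.5729, -0.3842, 0.724, -1.5674], [0.0, 0.0, 0.0, 1.0]]
top 56.26879690291008 317.52612464298267 231.04184783559168 [-0.01224475  0.          0.          0.          0.        ]
[[-0.0192, -0.9998, 0.0031, 0.0057], [0.9981, -0.019, 0.0582, -0.4783], [-0.0582, 0.0042, 0.9983, -1.2994], [0.0, 0.0, 0.0, 1.0]]
{'clock': 0.1, 'joints': array([-1.41110458e+00,  8.78935429e-02,  1.37208963e+00, -1.81363192e-05,
        1.68358173e+00, -1.03103373e-01]), 'qd': array([-1.72557569e-03, -1.82866410e-03, -3.27971583e-03, -2.74509359e-04,
       -9.67301345e-05,  5.45285534e-04]), 'joint_torque': array([ 1.61194301e-03, -3.41253769e+01, -3.03301048e+01,  7.20354309e-02,
        3.04555893e-02, -9.57305633e-05]), 'tcp_pos': array([ 0.14278938, -0.53063857,  0.20442125]), 'orientation': array([ 0.56167335, -0.56072478,  0.43069154, -0.42966915]), 'contact_force': array([ 0.73959208,  0.20066001, -0.5512327 ]), 'moment': array([-0.02992924,  0.00500749,  0.04577173]), 'grip_width': 0.09423381650297812}
```

View pics/scene0.png

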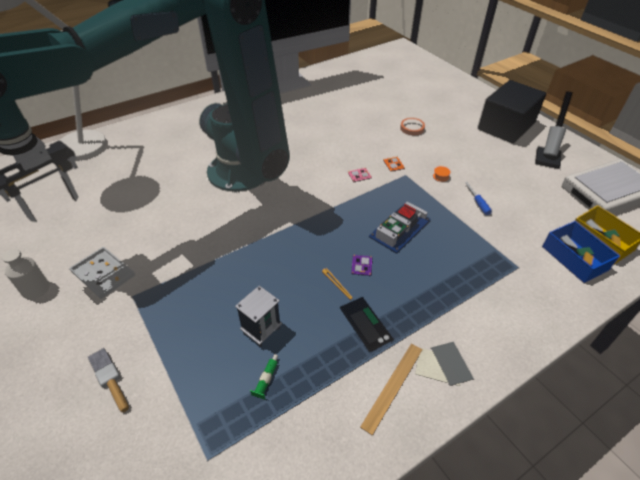

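View pics/top0.png

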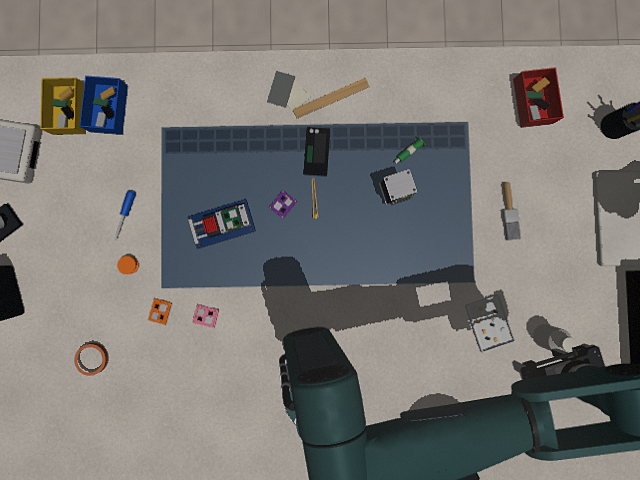

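Scene and top views: the blue-based holder is at top (221,222) / scene (400,226), with its red pad at top (210,225). The rack is at top (397,186) / scene (260,315). Look-alike carriers: purple at top (283,204), pink (206,315), orange (160,311). Only the green board in the blue-based holder fits the description. I'll confirm it with enlarged crops.

```bash
cat > h.py <<'E'
from rig import sensors, optics, robot
import cv2,numpy as np
def K(c):
    f=240/np.tan(np.radians(c["vfov"])/2); return np.array([[f,0,c["cx"]],[0,f,c["cy"]],[0,0,1]])
def ray(n,px):
    c=optics.calibration(n); V=np.array(c["view"])
    u=cv2.undistortPoints(np.array([[px]],float),K(c),np.array(c["dist"]))[0,0]
    d=V[:3,:3].T@np.array([u[0],-u[1],-1]); o=-V[:3,:3].T@V[:3,3]; return o,d/np.linalg.norm(d)
def onz(n,px,z):
    o,d=ray(n,px); return o+d*(z-o[2])/d[2]
def tri(a,b):
    (o1,d1),(o2,d2)=ray("scene",a),ray("top",b)
    s=np.linalg.lstsq(np.c_[d1,-d2],o2-o1,rcond=None)[0]; p,q=o1+s[0]*d1,o2+s[1]*d2
    return (p+q)/2,np.linalg.norm(p-q)
def proj(n,P):
    c=optics.calibration(n); V=np.array(c["view"]);D=np.diag([1,-1,-1.])
    return cv2.projectPoints(np.atleast_2d(np.array(P,float)),cv2.Rodrigues(D@V[:3,:3])[0],D@V[:3,3],K(c),np.array(c["dist"]))[0][:,0]
def crop(im,x,y,w,h,s):
    return cv2.resize(im[y:y+h,x:x+w],None,fx=s,fy=s,interpolation=cv2.INTER_CUBIC)
E
python3 - <<'E'
import cv2,numpy as np
from h import crop
s=cv2.imread("pics/scene0.png");t=cv2.imread("pics/top0.png")
a=np.vstack([np.hstack([crop(s,365,190,80,60,5),crop(t,180,190,80,60,5)]),np.hstack([crop(s,225,280,80,60,5),crop(t,360,155,80,60,5)])])
cv2.imwrite("pics/c1.png",a)
E
```

```text
(no output)
```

View pics/c1.png

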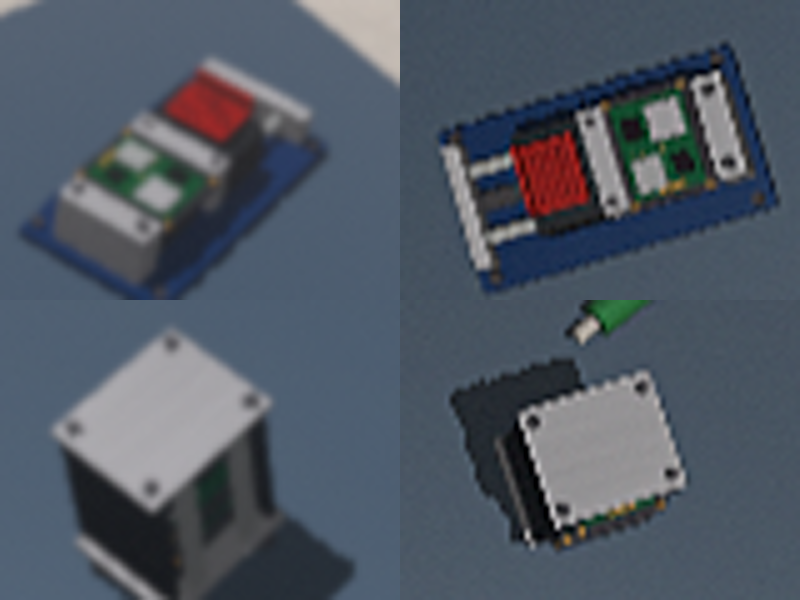

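The crops show the holder with the green board on a dark carrier, clamped between the fixed jaw (top, right) and the sliding jaw with the red pad (left). The rack's mouth faces the robot, with carrier ends sticking out at the lower edge in the top view. Next I'll measure by masks and triangulate.

Run:
```python
from h import *
from scipy.spatial.transform import Rotation as R
s=sensors.state(); q=s["orientation"]; print("tool axes cols",np.round(R.from_quat(q[[1,2,3,0]]).as_matrix(),3).tolist())
im={n:cv2.imread(f"pics/{n}0.png") for n in("scene","top")}
box={"scene":{"h":(365,190,80,62),"r":(225,280,80,70)},"top":{"h":(180,190,85,62),"r":(360,155,80,60)}}
def mask(n,k,f):
    x,y,w,h=box[n][k]; c=im[n][y:y+h,x:x+w].astype(int); m=f(*[c[:,:,i] for i in range(3)]).astype(np.uint8)
    m=cv2.resize(m*255,None,fx=4,fy=4,interpolation=cv2.INTER_CUBIC)>127   # px' =4*(px+.5)-.5
    cs,_=cv2.findContours(m.astype(np.uint8),0,2); c=max(cs,key=cv2.contourArea)
    g=lambda p:(np.array(p,float)+.5)/4-.5+[x,y]
    M=cv2.moments(c); return g((M["m10"]/M["m00"],M["m01"]/M["m00"])),g(cv2.boxPoints(cv2.minAreaRect(c))),g(cv2.approxPolyDP(cv2.convexHull(c),6,True)[:,0]),c
red=lambda b,g,r:(r>90)&(r>2*g)&(r>2*b)
blu=lambda b,g,r:(b>1.7*r)&(b-r>30)&(g<1.0*b*.75)
grn=lambda b,g,r:(g>1.3*r)&(g>1.2*b)
wht=lambda b,g,r:(r>120)&(abs(r-b)<35)
for k,nm,f in(("h","red",red),("h","grn",grn),("h","blue",blu),("r","roof",wht)):
    C={}
    for n in("scene","top"):
        c,bx,ap,_=mask(n,k,f); C[n]=c; print(nm,n,"cen",c.round(2),"poly",ap.round(1).tolist())
    p,e=tri(C["scene"],C["top"]); print("   tri centroid",p.round(4),"gap",round(e,4))
_,bx,_,_=mask("top","h",blu); P=np.array([onz("top",b,.011) for b in bx]); print("base box",P.round(4).tolist(),P.mean(0).round(4))
```

```text
tool axes cols [[0.26, -0.0, 0.966], [-0.966, 0.002, 0.26], [-0.002, -1.0, 0.0]]
red scene cen [406.81 211.15] poly [[404.9, 204.6], [414.4, 208.9], [410.1, 217.4], [398.6, 212.1]]
red top cen [209.56 224.57] poly [[213.1, 215.6], [217.4, 229.1], [205.9, 232.4], [201.4, 219.4]]
   tri centroid [0.5004 0.3028 0.0562] gap 0.0012
grn scene cen [390.92 224.6 ] poly [[399.4, 221.9], [390.1, 228.4], [382.6, 224.1], [396.9, 220.6]]
grn top cen [231.24 216.81] poly [[235.1, 207.6], [240.4, 226.1], [226.9, 229.4], [221.6, 210.9]]
   tri centroid [0.5184 0.2369 0.0528] gap 0.0102
blue scene cen [402.03 235.9 ] poly [[427.4, 220.9], [397.4, 251.4], [392.6, 251.4], [368.6, 236.1], [373.9, 229.6], [419.9, 217.6]]
blue top cen [227.45 233.24] poly [[245.1, 198.6], [254.4, 230.1], [196.9, 248.4], [195.6, 243.9], [198.6, 238.9]]
   tri centroid [ 0.4911  0.2875 -0.0496] gap 0.036
roof scene cen [256.55 303.29] poly [[261.1, 286.6], [278.4, 300.1], [254.9, 321.4], [235.9, 307.4], [235.6, 304.9], [254.9, 287.6]]
roof top cen [399.85 184.55] poly [[408.1, 168.6], [416.4, 192.1], [390.9, 200.4], [383.6, 177.9]]
   tri centroid [ 0.5945 -0.2294  0.1159] gap 0.0005
base box [[0.4474, 0.3623, 0.011], [0.58, 0.2094, 0.011], [0.5113, 0.1503, 0.011], [0.3795, 0.3031, 0.011]] [0.4795 0.2563 0.011 ]
```

```bash
cat > m.py <<'E'
from h import *
def rect(n,pic,b,f,z,ref=None):
    x,y,w,h=b; c=pic[y:y+h,x:x+w]; c=cv2.resize(c,None,fx=4,fy=4,interpolation=cv2.INTER_LINEAR).astype(int)
    m=f(*[c[:,:,i] for i in range(3)]).astype(np.uint8)
    cs,_=cv2.findContours(m,0,1)
    out=[]
    for k in sorted(cs,key=cv2.contourArea)[::-1][:4]:
        if cv2.contourArea(k)<300: continue
        g=(k[:,0]+.5)/4-.5+[x,y]
        P=np.array([onz(n,p,z) for p in g])[:,:2]
        (cx,cy),(a,bb),t=cv2.minAreaRect((P*1000).astype(np.float32))
        M=cv2.moments(k); q=onz(n,((M["m10"]/M["m00"]+.5)/4-.5+x,(M["m01"]/M["m00"]+.5)/4-.5+y),z)
        out.append((round(cx,1),round(cy,1),round(a,1),round(bb,1),round(t,1),(q[:2]*1000).round(1).tolist()))
    return out
red=lambda b,g,r:(r>90)&(r>2*g)&(r>2*b)
blu=lambda b,g,r:(b>1.7*r)&(b-r>30)&(g<.75*b)
grn=lambda b,g,r:(g>1.3*r)&(g>1.2*b)
wht=lambda b,g,r:(r>120)&(abs(r-b)<35)
E
python3 - <<'E'
from m import *
t=cv2.imread("pics/top0.png");s=cv2.imread("pics/scene0.png")
H=(180,190,85,62);Hs=(365,190,80,62)
print("red",rect("top",t,H,red,.057),rect("scene",s,Hs,red,.057))
print("grn",rect("top",t,H,grn,.046))
print("white",rect("top",t,H,wht,.048)); print("white",rect("scene",s,Hs,wht,.048))
print("blue",rect("top",t,H,blu,.011))
print("roof",rect("top",t,(360,155,80,60),wht,.116),rect("scene",s,(225,280,80,70),wht,.116))
A=[(258,286.2),(278.4,300.1),(254.9,321.4),(235.2,306.3)];B=[(408.1,168.6),(416.4,192.1),(390.9,200.4),(383.6,177.9)]
# scene order: which top corner?  pick pairing with least gap
for sh in range(4):
    r=[tri(A[i],B[(i+sh)%4]) for i in range(4)]; print(sh,[(p*1000).round(1).tolist()+[round(e*1000,1)] for p,e in r])
E
```

```text
red [(500.2, 302.4, 42.4, 36.4, 14.6, [500.1, 302.1])] [(500.7, 302.9, 41.2, 42.4, 17.5, [501.3, 302.4])]
grn [(517.1, 243.0, 58.4, 43.9, 15.8, [521.8, 242.4])]
white [(526.9, 207.9, 60.5, 17.4, 15.7, [526.6, 207.6]), (507.8, 273.9, 60.9, 14.2, 15.2, [507.7, 273.6]), (483.1, 351.3, 71.6, 10.4, 15.5, [482.7, 351.7]), (531.4, 238.6, 20.2, 19.4, 14.3, [531.2, 238.5])]
white [(497.4, 422.8, 64.2, 76.0, 57.2, [490.9, 433.9]), (527.4, 207.5, 57.8, 19.1, 16.6, [527.7, 206.9]), (496.4, 342.9, 71.6, 14.2, 16.6, [496.6, 343.4]), (506.9, 274.5, 58.4, 15.6, 16.4, [506.3, 274.0])]Traceback (most recent call last):
  File "<stdin>", line 7, in <module>
  File "m.py", line 10, in rect
    P=np.array([onz(n,p,z) for p in g])[:,:2]
                ~~~^^^^^^^
  File "h.py", line 10, in onz
    o,d=ray(n,px); return o+d*(z-o[2])/d[2]
        ~~~^^^^^^
  File "h.py", line 6, in ray
    c=optics.calibration(n); V=np.array(c["view"])
ValueError: time passes only in moves, steps and waits
```

Measured so far:
- Holder origin is about (0.517, 0.242), yaw 16°, with its pad at about (0.501, 0.300, 0.057).
- Rack roof centre is (0.595, -0.229, 0.1155), yaw 17.1°, so the ledges are at about z 0.0755 and the mouth at (0.5635, -0.239).

I'll move above the pad with the fingers closing.

Call:
arm_command(
  increments="0 0 6 2.4 5.5 0 0; 0 0 12 4.8 11.1 0 0; 0 0 18 7.2 16.6 0 0; 0 0 24 9.6 22.2 0 0; 0 0 30 11.9 27.7 0 0",
  grip_force=20,
)

```text
clock: 0.72
tcp_pos: [0.262, -0.2516, 0.204]
orientation: [0.654, -0.653, 0.27, -0.269]
contact_force: [0.7, -1.0, 0.9]
grip_width: 0.0474
```

Call:
arm_command(
  increments="0 0 6 2.4 5.5 0 0; 0 0 12 4.8 11.1 0 0; 0 0 18 7.2 16.6 0 0; 0 0 24 9.6 22.2 0 0; 0 0 30 11.9 27.7 0 0",
)

```text
clock: 1.35
tcp_pos: [0.3812, 0.0274, 0.2038]
orientation: [0.702, -0.701, 0.09, -0.089]
contact_force: [-0.2, -0.3, -0.5]
grip_width: 0.0008
```

Call:
arm_command(
  increments="0 0 6 2.4 5.5 0 0; 0 0 12 4.8 11 0 0; 0 0 18 7.2 16.4 0 0; 0 0 24 9.6 21.9 0 0; 0 0 30.6 11.9 27.3 0 0",
)

```text
clock: 1.98
tcp_pos: [0.5005, 0.3023, 0.2031]
orientation: [-0.7, 0.7, 0.099, -0.101]
contact_force: [0.2, -0.6, 0.9]
grip_width: 0.0002
```

Call:
arm_command(
  increments="0 0 0 0 0 -4 0; 0 0 0 0 0 -8 0; 0 0 0 0 0 -11.5 0; 0 0 0 0 0 -12.2 0; 0 0 0 0 0 -12.2 0",
)

```text
clock: 2.6
tcp_pos: [0.5005, 0.3023, 0.0813]
orientation: [-0.7, 0.7, 0.099, -0.101]
contact_force: [-0.2, 0.1, 0.9]
grip_width: 0.0004
```

Run:
```python
from m import *
from scipy.spatial.transform import Rotation as R
st=sensors.state(); q=st["orientation"];M=R.from_quat(q[[1,2,3,0]]).as_matrix(); print(st["tcp_pos"],M.round(3).tolist(),st["contact_force"])
I={}
for n in("scene","top"):
    I[n]=optics.snapshot(n)[:,:,::-1].copy(); cv2.imwrite(f"pics/{n}1.png",I[n]); print(n,proj(n,st["tcp_pos"]).round(1))
cv2.imwrite("pics/c2.png",np.hstack([crop(I["scene"],365,165,80,90,5),crop(I["top"],170,180,80,90,5)]))
```

```text
[0.50052598 0.3023185  0.08126674] [[0.96, -0.003, -0.28], [0.28, -0.001, 0.96], [-0.003, -1.0, -0.0]] [-0.24581563  0.11872821  0.87874615]
scene [[407.7 204.9]]
top [[207.4 223.7]]
```

View pics/c2.png

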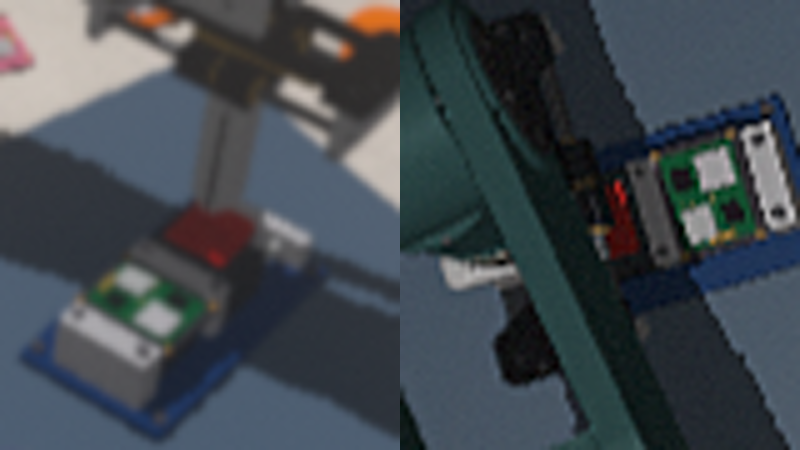

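The fingers stand over the pad. Pressing down.

Call:
arm_command(
  increments="0 0 0 0.05 -0.19 -1.2 0; 0 0 0 0.05 -0.19 -2.2 0; 0 0 0 0.05 -0.19 -2.5 0; 0 0 0 0.05 -0.19 -2.7 0; 0 0 0 0.05 -0.19 -2.7 0",
)

```text
clock: 3.32
tcp_pos: [0.5017, 0.3006, 0.0565]
orientation: [0.7, -0.7, -0.1, 0.1]
contact_force: [-2.8, -2.1, 4.6]
grip_width: 0.0005
```

Call:
arm_command(
  increments="0 0 0 0 0 -0.3 0; 0 0 0 0 0 -0.6 0; 0 0 0 0 0 -0.75 0; 0 0 0 0 0 -0.75 0; 0 0 0 0 0 -0.75 0",
)

```text
clock: 3.95
tcp_pos: [0.502, 0.3008, 0.0512]
orientation: [0.7, -0.7, -0.101, 0.1]
contact_force: [-4.7, -2.5, 11.4]
grip_width: 0.0006
```

Call:
arm_command(
  increments="0 0 0 -0.1 0.4 -0.22 0; 0 0 0 -0.22 0.8 -0.22 0; 0 0 0 -0.33 1.15 -0.22 0; 0 0 0 -0.44 1.5 -0.22 0; 0 0 0 -0.55 1.9 -0.22 0",
)

```text
clock: 4.58
tcp_pos: [0.4966, 0.3199, 0.0512]
orientation: [0.7, -0.7, -0.101, 0.099]
contact_force: [-5.3, -3.9, 11.5]
grip_width: 0.0004
```

Call:
arm_command(
  increments="0 0 0 -0.1 0.4 -0.22 0; 0 0 0 -0.22 0.8 -0.22 0; 0 0 0 -0.35 1.2 -0.22 0; 0 0 0 -0.46 1.6 -0.22 0; 0 0 0 -0.5 1.75 -0.22 0",
)

```text
clock: 5.2
tcp_pos: [0.4941, 0.3356, 0.0512]
orientation: [-0.699, 0.701, 0.103, -0.097]
contact_force: [-0.4, -8.0, 9.0]
grip_width: 0.0009
```

Call:
arm_command(
  increments="0 0 0 -0.05 0.2 -0.2 0; 0 0 0 -0.11 0.4 -0.2 0; 0 0 0 -0.14 0.5 -0.2 0; 0 0 0 -0.17 0.6 -0.2 0; 0 0 0 -0.17 0.6 -0.2 0",
)

```text
clock: 5.82
tcp_pos: [0.4942, 0.3359, 0.0511]
orientation: [-0.695, 0.705, 0.103, -0.096]
contact_force: [-2.8, -15.1, 12.4]
grip_width: 0.0002
```

The jaw is at its stop: y force is up to 15 N with no further motion. Releasing upward.

Call:
arm_command(
  increments="0 0 0 -0.05 0.2 0.2 0; 0 0 0 -0.02 0.1 0.6 0; 0 0 0 0 -0.1 1 0; 0 0 0 0.1 -0.3 3 0; 0 0 0 0.2 -0.8 6 0",
)

```text
clock: 6.45
tcp_pos: [0.4957, 0.3283, 0.1099]
orientation: [-0.695, 0.705, 0.102, -0.097]
contact_force: [0.0, 0.6, 0.1]
grip_width: 0.0004
```

Call:
arm_command(
  increments="0 0 0 0.5 -1.5 3 9.4; 0 0 0 0.8 -2.5 6 9.4; 0 0 0 1 -3.5 8 9.4; 0 0 0 1 -3.5 8 9.4; 0 0 0 1 -3.5 8 9.4",
)

```text
clock: 7.08
tcp_pos: [0.5051, 0.2934, 0.1883]
orientation: [-0.695, 0.705, 0.101, -0.098]
contact_force: [0.5, -0.4, 0.3]
grip_width: 0.0468
```

Run:
```python
from m import *
from scipy.spatial.transform import Rotation as R
st=sensors.state(); q=st["orientation"];M=R.from_quat(q[[1,2,3,0]]).as_matrix(); print(st["tcp_pos"],M.round(3).tolist())
n="scene"; im=optics.snapshot(n)[:,:,::-1].copy(); cv2.imwrite("pics/scene2.png",im)
Hs=(365,170,90,82)
print(rect(n,im,Hs,red,.057)); print(rect(n,im,Hs,wht,.048))
cv2.imwrite("pics/c3.png",crop(im,360,150,90,110,6))
```

```text
[0.50514299 0.2933917  0.18831962] [[0.96, 0.007, -0.279], [0.279, -0.014, 0.96], [0.003, -1.0, -0.015]]
[]
[(450.5, 436.3, 154.5, 214.5, 45.8, [462.8, 455.9]), (344.8, 339.8, 123.3, 106.8, 57.2, [333.2, 338.4]), (527.4, 207.5, 57.8, 19.1, 16.6, [527.7, 206.9]), (532.5, 238.3, 20.0, 19.2, 14.3, [532.4, 238.2])]
```

View pics/c3.png

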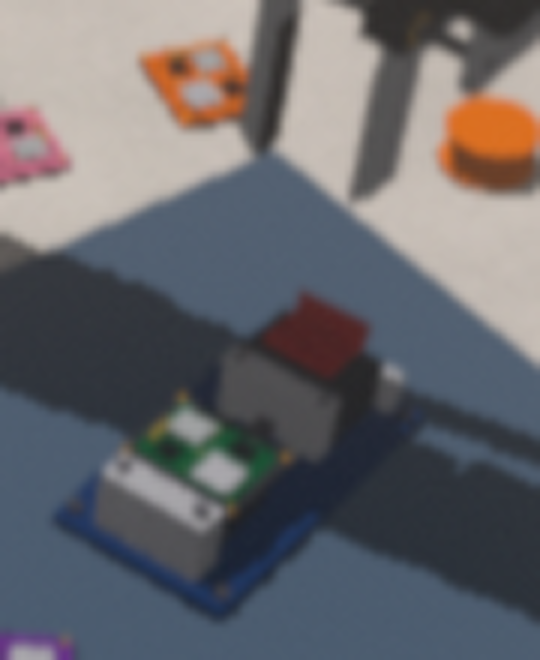

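The view shows the jaw slid clear, with the carrier still on the bed (crop (205,445)) and the red pad raised above the jaw (crop (315,335)). Next, grasp by the ends.

Call:
arm_command(
  increments="0.8 0.4 0 1.2 -5.1 0 9.4; 0.8 0.4 0 1.2 -5.1 -5 9.4; 0.8 0.4 0 1.2 -5.1 -9 9.4; 0.8 0.4 0 1.2 -5.1 -11 9.4; 0.8 0.4 0 1.2 -5.1 -11.5 9.4",
)

```text
clock: 7.75
tcp_pos: [0.5147, 0.242, 0.0694]
orientation: [-0.7, 0.7, 0.097, -0.102]
contact_force: [-0.9, -0.2, 0.1]
grip_width: 0.0937
```

Run:
```python
from m import *
from scipy.spatial.transform import Rotation as R
st=sensors.state(); q=st["orientation"];M=R.from_quat(q[[1,2,3,0]]).as_matrix(); print(st["tcp_pos"],M.round(3).tolist(),st["grip_width"])
n="scene"; im=optics.snapshot(n)[:,:,::-1].copy(); cv2.imwrite("pics/scene3.png",im)
Hs=(365,170,90,82); r2=lambda b,g,r:(r>45)&(r>1.8*g)&(r>1.8*b)
print(rect(n,im,Hs,r2,.057))
```

```text
[0.51469713 0.24196098 0.06939782] [[0.96, -0.007, -0.28], [0.28, -0.002, 0.96], [-0.007, -1.0, -0.0]] 0.09367995654032625
[(425.8, 508.1, 50.9, 37.7, 57.2, [424.3, 511.1])]
```

Call:
arm_command(
  increments="0 -0.3 0 0.25 0.05 -1 9.4; 0 -0.3 0 0.25 0.05 -2 9.4; 0 -0.3 0 0.25 0.05 -2.9 9.4; 0 -0.3 0 0.25 0.05 -2.95 9.4; 0 -0.3 0 0.25 0.05 -2.95 9.4",
)

```text
clock: 8.43
tcp_pos: [0.5181, 0.2427, 0.041]
orientation: [-0.7, 0.7, 0.1, -0.1]
contact_force: [0.6, -0.3, 1.1]
grip_width: 0.0938
```

Call:
arm_command(
  increments="0 0 0 0 0 0 7.5; 0 0 0 0 0 0 6.4; 0 0 0 0 0 0 6; 0 0 0 0 0 0 6; 0 0 0 0 0 0 6",
  grip_force=25,
)

```text
clock: 9.05
tcp_pos: [0.5181, 0.2428, 0.0412]
orientation: [-0.7, 0.7, 0.1, -0.1]
contact_force: [-0.2, -0.2, 2.0]
grip_width: 0.0656
```

Run:
```python
from m import *
from scipy.spatial.transform import Rotation as R
st=sensors.state(); q=st["orientation"];M=R.from_quat(q[[1,2,3,0]]).as_matrix(); print(st["tcp_pos"],M.round(3).tolist(),st["grip_width"],st["contact_force"])
im=optics.snapshot("scene")[:,:,::-1].copy(); cv2.imwrite("pics/scene4.png",im); cv2.imwrite("pics/c4.png",crop(im,360,170,90,90,6))
```

```text
[0.51810591 0.24275764 0.04123621] [[0.96, 0.001, -0.28], [0.28, -0.001, 0.96], [0.0, -1.0, -0.001]] 0.06560827783133462 [-0.23763554 -0.1513347   2.00051425]
```

View pics/c4.png

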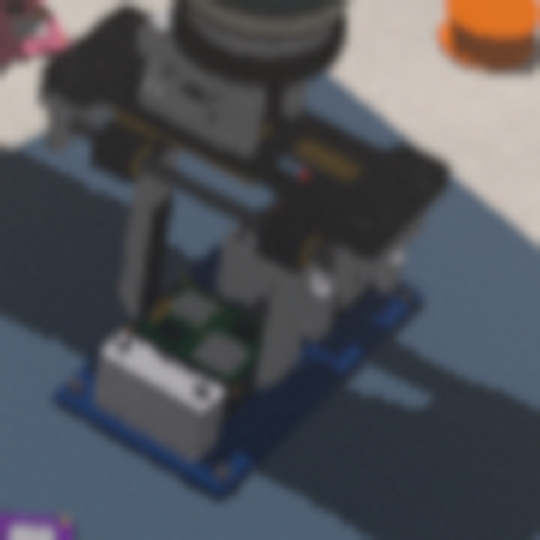

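The fingers stand on both ends of the carrier and the width reads 65.6 mm. Lifting.

Call:
arm_command(
  increments="0 0 0 0 0 0.2 5.8; 0 0 0 0 0 0.5 5.8; 0 0 0 0 0 1 5.8; 0 0 0 0 0 2 5.8; 0 0 0 0 0 3 5.8",
)

```text
clock: 9.72
tcp_pos: [0.5183, 0.2428, 0.0722]
orientation: [-0.7, 0.7, 0.1, -0.1]
contact_force: [-1.1, 0.1, -0.7]
grip_width: 0.0654
```

Call:
arm_command(
  increments="0 0 0 0 0 1 5.8; 0 0 0 0 0 2 5.8; 0 0 0 0 0 3 5.8; 0 0 0 0 0 4 5.8; 0 0 0 0 0 4 5.8",
)

```text
clock: 10.35
tcp_pos: [0.519, 0.2431, 0.1135]
orientation: [-0.7, 0.7, 0.101, -0.099]
contact_force: [-0.3, 0.5, -1.2]
grip_width: 0.0651
```

Run:
```python
from m import *
for p in [(316,218),(283,218),(270,204),(262,240),(316,287),(316,250),(380,200),(404,205),(254,230)]: print(p,onz("top",p,.003).round(3))
print(sensors.state()["tcp_pos"])
im=optics.snapshot("scene")[:,:,::-1].copy(); cv2.imwrite("pics/scene5.png",im)
t=optics.snapshot("top")[:,:,::-1].copy(); cv2.imwrite("pics/top5.png",t)
cv2.imwrite("pics/c5.png",np.hstack([crop(im,360,140,90,120,5),crop(t,180,190,70,120,5)]))
```

```text
(316, 218) [0.518 0.    0.003]
(283, 218) [0.519 0.098 0.003]
(270, 204) [0.562 0.136 0.003]
(262, 240) [0.456 0.161 0.003]
(316, 287) [0.315 0.004 0.003]
(316, 250) [0.423 0.002 0.003]
(380, 200) [ 0.568 -0.19   0.003]
(404, 205) [ 0.551 -0.261  0.003]
(254, 230) [0.486 0.184 0.003]
[0.51898567 0.24306093 0.11349238]
```

View pics/c5.png

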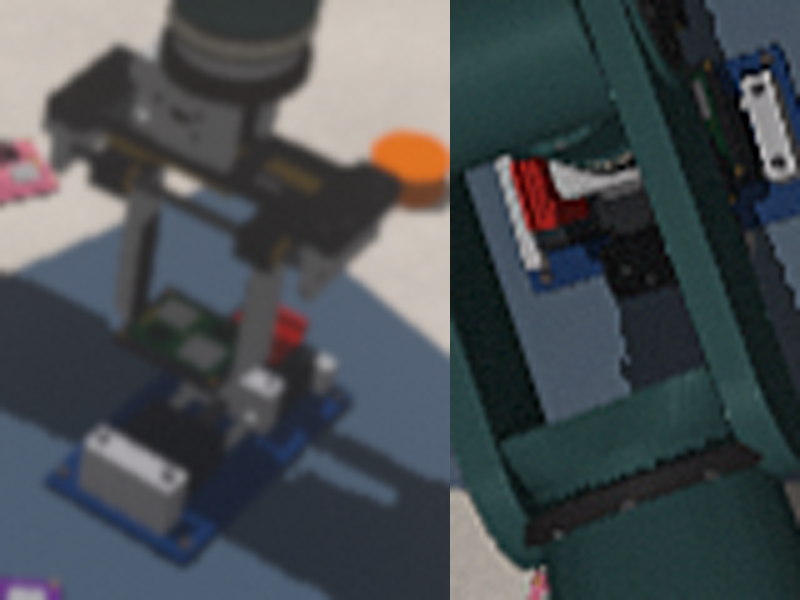

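The carrier hangs level between the fingers (scene crop (175,340)), and the pad has moved out to the end block. Next, over to the mat at (0.41, 0).

Call:
arm_command(
  increments="0 0 0 -1 -2.5 0 5.8; 0 0 0 -2.7 -6 0 5.8; 0 0 0 -4.4 -10 0 5.8; 0 0 0 -6 -14 0 5.8; 0 0 0 -7.6 -17 0 5.8",
)

```text
clock: 11.08
tcp_pos: [0.4412, 0.0714, 0.1115]
orientation: [-0.7, 0.701, 0.1, -0.1]
contact_force: [-0.3, 0.3, -1.6]
grip_width: 0.0656
```

Call:
arm_command(
  increments="0 0 0 -1.8 -3.5 0 5.8; 0 0 0 -2.7 -5.8 0 5.8; 0 0 0 -3.3 -7.3 -1.5 5.8; 0 0 0 -3.3 -7.3 -4 5.8; 0 0 0 -3.3 -7.3 -6.5 5.8",
)

```text
clock: 11.7
tcp_pos: [0.4078, -0.0019, 0.0455]
orientation: [-0.7, 0.701, 0.099, -0.1]
contact_force: [0.3, 0.3, -0.8]
grip_width: 0.0654
```

Call:
arm_command(
  increments="0 0 0 0 0 -1.2 5.8; 0 0 0 0 0 -2 5.8; 0 0 0 0 0 -2.4 5.8; 0 0 0 0 0 -2.6 5.8; 0 0 0 0 0 -2.6 5.8",
)

```text
clock: 12.32
tcp_pos: [0.4082, -0.0019, 0.0199]
orientation: [-0.699, 0.701, 0.1, -0.099]
contact_force: [-0.6, 0.3, -0.0]
grip_width: 0.0654
```

Call:
arm_command(
  increments="0 0 0 0 0 -0.4 5.8; 0 0 0 0 0 -0.8 5.8; 0 0 0 0 0 -1.1 5.8; 0 0 0 0 0 -1.25 5.8; 0 0 0 0 0 -1.3 5.8",
)

```text
clock: 12.95
tcp_pos: [0.4081, -0.0019, 0.0068]
orientation: [-0.7, 0.701, 0.1, -0.099]
contact_force: [0.9, 0.4, -0.8]
grip_width: 0.0654
```

Call:
arm_command(
  increments="0 0 0 0 0 -0.05 5.8; 0 0 0 0 0 -0.1 5.8; 0 0 0 0 0 -0.15 5.8; 0 0 0 0 0 -0.2 5.8; 0 0 0 0 0 -0.2 5.8",
)

```text
clock: 13.58
tcp_pos: [0.4082, -0.0019, 0.0052]
orientation: [-0.699, 0.701, 0.1, -0.099]
contact_force: [-0.8, 0.3, 2.9]
grip_width: 0.0653
```

Contact came at TCP z 0.0052, as expected. Letting go, then rising and turning.

Call:
arm_command(
  increments="0 0 0 0 0 0.05 7.2; 0 0 0 0 0 0.05 8; 0 0 0 0 0 0.05 9.4; 0 0 0 0 0 0.05 9.4; 0 0 0 0 0 0.05 9.4",
)

```text
clock: 14.2
tcp_pos: [0.4082, -0.0019, 0.0056]
orientation: [-0.699, 0.701, 0.1, -0.099]
contact_force: [-1.1, -0.4, -0.5]
grip_width: 0.0939
```

Call:
arm_command(
  increments="0 0 0 0 0 2 9.4; 0 0 0 -0.5 -0.1 4 9.4; 0 0 -10 -1 -0.3 6 9.4; 0 0 -20 -1.5 -0.5 6 9.4; 0 0 -30 -2.3 -0.7 6 9.4",
)

```text
clock: 14.82
tcp_pos: [0.3853, -0.009, 0.066]
orientation: [-0.701, 0.702, -0.087, 0.087]
contact_force: [-0.2, 0.3, -0.6]
grip_width: 0.0942
```

Call:
arm_command(
  increments="0 0 -10 0 0 0 9.4; 0 0 -20 0 0 0 9.4; 0 0 -30 0 0 0 9.4; 0 0 -40 0 0 0 9.4; 0 0 -50 0 0 0 9.4",
)

```text
clock: 15.45
tcp_pos: [0.3852, -0.009, 0.066]
orientation: [-0.597, 0.599, -0.377, 0.377]
contact_force: [0.4, -0.5, -0.4]
grip_width: 0.0938
```

Call:
arm_command(
  increments="0 0 -10 0 0 0 9.4; 0 0 -10 0 0 0 9.4; 0 0 -10 0 0 0 9.4; 0 0 -10 0 0 0 9.4; 0 0 -10 0 0 0 9.4",
)

```text
clock: 16.08
tcp_pos: [0.3852, -0.009, 0.066]
orientation: [-0.562, 0.564, -0.428, 0.428]
contact_force: [-0.4, 0.3, -0.7]
grip_width: 0.0939
```

Run:
```python
from m import *
from scipy.spatial.transform import Rotation as R
st=sensors.state(); q=st["orientation"];M=R.from_quat(q[[1,2,3,0]]).as_matrix(); print(st["tcp_pos"],M.round(3).tolist(),st["grip_width"])
im=optics.snapshot("scene")[:,:,::-1].copy(); cv2.imwrite("pics/scene6.png",im)
t=optics.snapshot("top")[:,:,::-1].copy(); cv2.imwrite("pics/top6.png",t)
x,y=proj("scene",[.408,-.002,.009])[0].astype(int);a,b=proj("top",[.408,-.002,.009])[0].astype(int);print(x,y,a,b)
for n,i,(u,v) in(("scene",im,(x,y)),("top",t,(a,b))): print(n,rect(n,i,(u-35,v-30,70,60),grn,.0095),rect(n,i,(u-35,v-30,70,60),wht,.0105))
cv2.imwrite("pics/c6.png",np.hstack([crop(im,x-40,y-60,80,100,5),crop(t,a-40,b-50,80,100,5)]))
```

```text
[ 0.3852449  -0.0089771   0.06600415] [[0.268, -0.001, 0.963], [-0.963, -0.001, 0.268], [0.001, -1.0, -0.002]] 0.09388041042290327
301 244 317 255
scene [(398.0, -3.4, 29.7, 45.5, 6.6, [402.2, -7.6])] [(304.6, 26.6, 48.6, 78.0, 1.9, [308.9, 27.0]), (292.8, -35.8, 31.3, 96.7, 61.6, [294.0, -38.8]), (389.6, 3.4, 19.8, 16.0, 15.6, [390.1, 3.3])]
top [] []
```

View pics/c6.png

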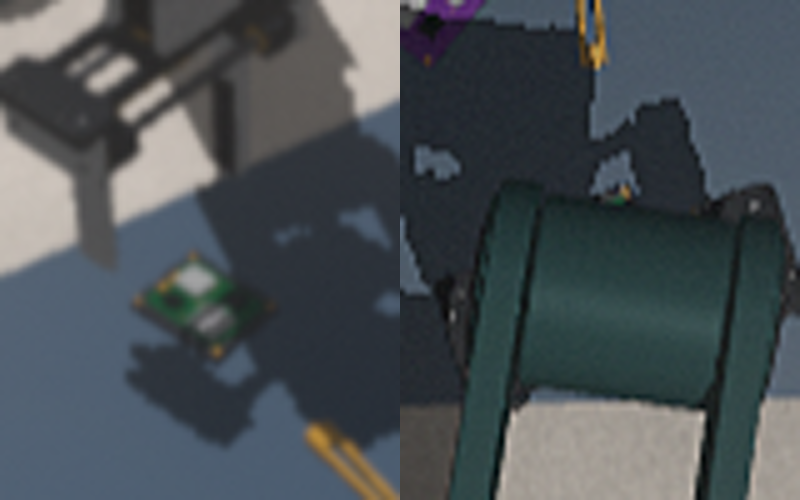

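The carrier lies flat on the mat at scene (302,245), where expected. Descending on its sides near the rear end.

Call:
arm_command(
  increments="0 0 0 0 0 -2 9.4; 0 0 0 0 0 -4 9.4; 0 0 0 0 0 -5.5 9.4; 0 0 0 0 0 -6 9.4; 0 0 0 0 0 -6.15 9.4",
)

```text
clock: 16.8
tcp_pos: [0.3854, -0.009, 0.0045]
orientation: [-0.562, 0.564, -0.428, 0.428]
contact_force: [0.5, -0.1, 0.5]
grip_width: 0.0942
```

Call:
arm_command(
  increments="0 0 0 0 0 -0.03 7.5; 0 0 0 0 0 -0.03 6; 0 0 0 0 0 -0.03 5.2; 0 0 0 0 0 -0.03 4.6; 0 0 0 0 0 -0.03 4.6",
  grip_force=35,
)

```text
clock: 17.42
tcp_pos: [0.3855, -0.0089, 0.0044]
orientation: [-0.563, 0.564, -0.428, 0.428]
contact_force: [-0.1, -0.2, 1.4]
grip_width: 0.0531
```

Call:
arm_command(
  increments="0 0 0 0 0 0.2 4.6; 0 0 0 0 0 0.5 4.6; 0 0 0 0 0 1.5 4.6; 0 0 0 0 0 3 4.6; 0 0 0 0 0 3 4.6",
)

```text
clock: 18.05
tcp_pos: [0.3871, -0.0092, 0.0365]
orientation: [0.563, -0.563, 0.426, -0.429]
contact_force: [-0.7, 0.2, -0.2]
grip_width: 0.0531
```

Run:
```python
from m import *
from scipy.spatial.transform import Rotation as R
st=sensors.state(); q=st["orientation"];M=R.from_quat(q[[1,2,3,0]]).as_matrix(); print(st["tcp_pos"],M.round(3).tolist(),st["grip_width"],st["contact_force"])
im=optics.snapshot("scene")[:,:,::-1].copy(); cv2.imwrite("pics/scene7.png",im)
x,y=proj("scene",[.408,-.002,.03])[0].astype(int)
cv2.imwrite("pics/c7.png",crop(im,x-40,y-50,80,80,6))
```

```text
[ 0.38712928 -0.00923919  0.03646682] [[0.268, 0.003, 0.963], [-0.963, -0.002, 0.268], [0.003, -1.0, 0.003]] 0.05311257266805211 [-0.66162561  0.16691117 -0.17139534]
```

View pics/c7.png

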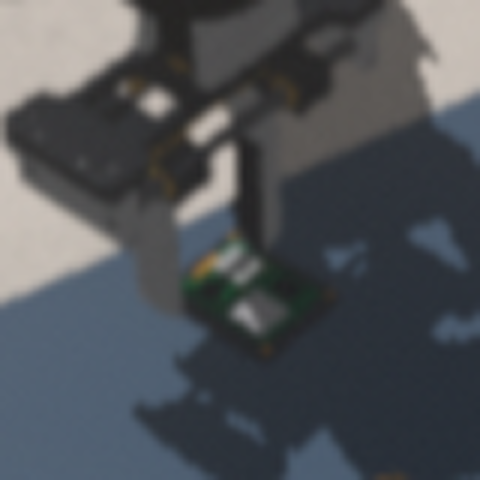

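The carrier is gripped by both sides, level at scene crop (260,300). Moving to stand before the rack mouth.

Call:
arm_command(
  increments="0 0 0 0.5 -2 1.5 4.6; 0 0 0 1.5 -5.5 3 4.6; 0 0 0.5 3 -9.5 4.3 4.6; 0 0 1 4.5 -13.5 4.3 4.6; 0 0 1.6 6 -17 4.3 4.6",
)

```text
clock: 18.73
tcp_pos: [0.4466, -0.1805, 0.0784]
orientation: [-0.569, 0.569, -0.419, 0.421]
contact_force: [-0.0, -0.2, -0.2]
grip_width: 0.0529
```

Call:
arm_command(
  increments="0 0 0 1.2 -3.2 0 4.6; 0 0 0 2.3 -5.6 0 4.6; 0 0 0 3.3 -7.8 0 4.6; 0 0 0 3.6 -8.4 0 4.6; 0 0 0 3.6 -8.4 0 4.6",
)

```text
clock: 19.35
tcp_pos: [0.4823, -0.2642, 0.078]
orientation: [-0.569, 0.569, -0.42, 0.42]
contact_force: [-0.3, 0.4, -0.7]
grip_width: 0.0534
```

Run:
```python
from m import *
from scipy.spatial.transform import Rotation as R
st=sensors.state(); q=st["orientation"];M=R.from_quat(q[[1,2,3,0]]).as_matrix(); print(st["tcp_pos"],M.round(3).tolist(),st["grip_width"],st["contact_force"])
im=optics.snapshot("scene")[:,:,::-1].copy(); cv2.imwrite("pics/scene8.png",im)
t=optics.snapshot("top")[:,:,::-1].copy(); cv2.imwrite("pics/top8.png",t)
u=M[:,2]; c=st["tcp_pos"]+.0237*u
for n in("scene","top"):print(n,proj(n,[c+[0,0,.005], c+.033*u+[0,0,.005]]).round(1).tolist())
cv2.imwrite("pics/c8.png",np.hstack([crop(im,200,245,90,100,5),crop(t,360,155,70,100,5)]))
```

```text
[ 0.4823142  -0.26421573  0.07799289] [[0.294, 0.001, 0.956], [-0.956, -0.0, 0.294], [0.001, -1.0, 0.0]] 0.05337427970340665 [-0.27311496  0.36811939 -0.68230957]
scene [[230.3, 290.8], [239.8, 298.0]]
top [[408.7, 218.3], [404.9, 207.1]]
```

View pics/c8.png

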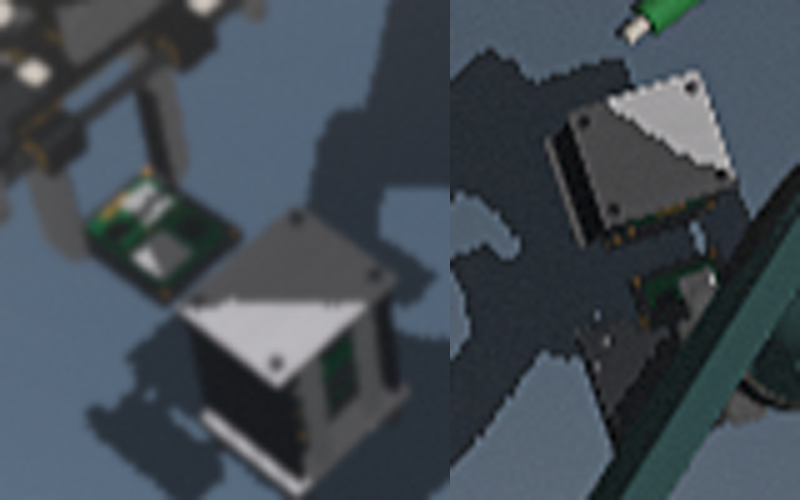

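Run:
```python
from m import *
u=np.array([.956,.294,0]);v=np.array([-.294,.956,0]);tcp=np.array([.4823,-.2642,.0780])
c=tcp+.0237*u; c[2]=.0826
for nm,s in(("FL",(.033,.027)),("FR",(.033,-.027)),("RL",(-.033,.027))):
    P=c+s[0]*u+s[1]*v; print(nm,P.round(4),[ (n,proj(n,P)[0].round(1).tolist()) for n in("scene","top")])
# measured carrier pixels from the crop
print("meas FL", onz("top",(397,211),.0826), onz("scene",(248.4,291.8),.0826), tri((248.4,291.8),(397,211)))
print("meas FR", onz("scene",(233,305),.0826))
C=np.array([.595,-.2292,.1155])
for nm,s in(("RoofNL",(-.033,.038)),("RoofFL",(.033,.038)),("RoofNR",(-.033,-.038)),("RoofFR",(.033,-.038))):
    P=C+s[0]*u+s[1]*v; print(nm,[ (n,proj(n,P)[0].round(1).tolist()) for n in("scene","top")])
# orange dots/gold corner pads on carrier: subpixel gold mask centroids
t=cv2.imread("pics/top8.png");s=cv2.imread("pics/scene8.png")
gold=lambda b,g,r:(r>90)&(r>1.5*b)&(g>b)&(r>g)
for n,i,b in(("top",t,(380,200,45,45)),("scene",s,(210,270,45,45))):
    x,y,w,h=b; cc=i[y:y+h,x:x+w].astype(int); m=gold(*[cc[:,:,k] for k in range(3)]).astype(np.uint8)
    k,_,st,ce=cv2.connectedComponentsWithStats(m); print(n,[((ce[j]+[x,y]).round(1).tolist(),int(st[j,4])) for j in range(1,k)])
```

```text
FL [ 0.5286 -0.2217  0.0826] [('scene', [248.1, 291.1]), ('top', [395.7, 210.1])]
FR [ 0.5444 -0.2733  0.0826] [('scene', [231.3, 305.3]), ('top', [414.0, 204.1])]
RL [ 0.4655 -0.2411  0.0826] [('scene', [229.3, 277.2]), ('top', [403.3, 232.6])]
meas FL [ 0.52594342 -0.22537142  0.0826    ] [ 0.53099181 -0.22205041  0.0826    ] (array([ 0.52740796, -0.22354615,  0.07965384]), np.float64(0.00524015514001796))
meas FR [ 0.545817   -0.26964186  0.0826    ]
RoofNL [('scene', [258.5, 285.8]), ('top', [390.5, 200.2])]
RoofFL [('scene', [279.1, 300.6]), ('top', [382.7, 177.3])]
RoofNR [('scene', [234.4, 306.4]), ('top', [417.0, 191.6])]
RoofFR [('scene', [255.1, 322.4]), ('top', [409.1, 168.7])]
top []
scene [([229.0, 279.0], 1), ([222.2, 286.2], 5)]
```

Projected carrier corners agree with the seen ones to about 1 px, and the lateral offset from the slot line is about 0.3 mm. Inserting.

Call:
arm_command(
  increments="0 0 0 0.2 0.05 0.2 4.6; 0 0 0 1 0.3 0.2 4.6; 0 0 0 1.9 0.6 0.2 4.6; 0 0 0 2.9 0.9 0.2 4.6; 0 0 0 3.4 1.05 0.2 4.6",
)

```text
clock: 20.08
tcp_pos: [0.5171, -0.2528, 0.0802]
orientation: [0.569, -0.569, 0.419, -0.42]
contact_force: [-0.1, -0.5, -0.1]
grip_width: 0.0537
```

Call:
arm_command(
  increments="0 0 0 0.4 0.12 0 4.6; 0 0 0 0.8 0.25 0 4.6; 0 0 0 1.1 0.34 0 4.6; 0 0 0 1.4 0.43 0 4.6; 0 0 0 1.4 0.43 0 4.6",
)

```text
clock: 20.7
tcp_pos: [0.5314, -0.2484, 0.0802]
orientation: [0.569, -0.569, 0.419, -0.42]
contact_force: [-0.8, 0.2, -1.2]
grip_width: 0.0532
```

Call:
arm_command(
  increments="0 0 0 0.4 0.12 0 4.6; 0 0 0 0.8 0.25 0 4.6; 0 0 0 1.2 0.37 0 4.6; 0 0 0 1.5 0.45 0 4.6; 0 0 0 1.5 0.45 0 4.6",
)

```text
clock: 21.32
tcp_pos: [0.5468, -0.2438, 0.0802]
orientation: [0.57, -0.569, 0.419, -0.42]
contact_force: [0.9, 0.6, 0.2]
grip_width: 0.0532
```

Call:
arm_command(
  increments="0 0 0 0 0 -0.1 4.6; 0 0 0 0 0 -0.2 4.6; 0 0 0 0 0 -0.25 4.6; 0 0 0 0 0 -0.3 4.6; 0 0 0 0 0 -0.3 4.6",
)

```text
clock: 21.95
tcp_pos: [0.5469, -0.2438, 0.0795]
orientation: [0.57, -0.569, 0.418, -0.421]
contact_force: [-2.8, 0.8, 8.5]
grip_width: 0.0531
```

The ledges are felt at underside z of about 0.078. I'll ease the load, then release gently.

Call:
arm_command(
  increments="0 0 0 0 0 -0.03 4.6; 0 0 0 0 0 -0.03 4.6; 0 0 0 0 0 -0.03 5.3; 0 0 0 0 0 -0.03 5.8; 0 0 0 0 0 -0.03 6.5",
)

```text
clock: 22.58
tcp_pos: [0.5466, -0.2438, 0.0782]
orientation: [0.569, -0.569, 0.419, -0.42]
contact_force: [-0.4, 0.1, -0.5]
grip_width: 0.0638
```

Call:
arm_command(
  increments="0 0 0 0 0 0 8; 0 0 0 0 0 0 8; 0 0 0 -1.5 -0.46 0 8; 0 0 0 -4 -1.2 0 8; 0 0 0 -7 -2.15 0 8",
)

```text
clock: 23.2
tcp_pos: [0.4752, -0.2656, 0.0781]
orientation: [0.569, -0.569, 0.419, -0.42]
contact_force: [0.2, -0.6, -0.1]
grip_width: 0.0802
```

Run:
```python
from m import *
st=sensors.state(); print(st["tcp_pos"],st["grip_width"])
im=optics.snapshot("scene")[:,:,::-1].copy(); cv2.imwrite("pics/scene9.png",im)
t=optics.snapshot("top")[:,:,::-1].copy(); cv2.imwrite("pics/top9.png",t)
cv2.imwrite("pics/c9.png",np.hstack([crop(im,200,245,90,100,5),crop(t,360,155,70,100,5)]))
```

```text
[ 0.47522786 -0.265551    0.07811439] 0.08018582720416305
```

View pics/c9.png

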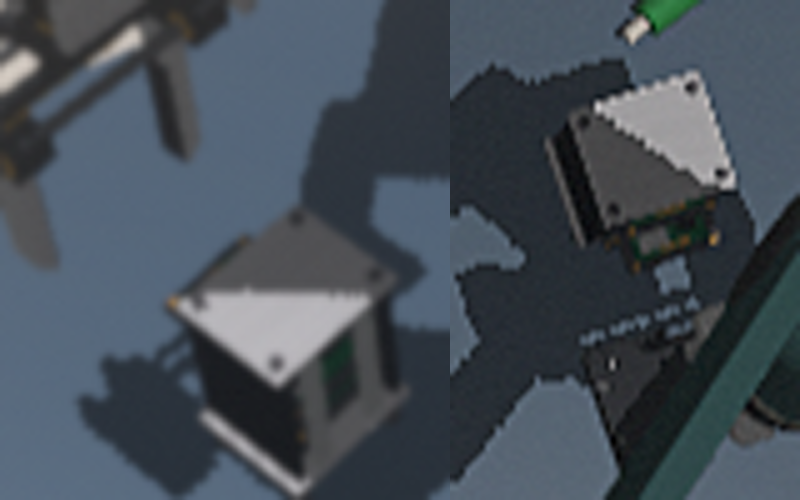

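The carrier rests in the slot with its rear end still out (top crop (675,255)), and nothing else has shifted. Closing the fingers and tilting the tool 35° for the push home.

Call:
arm_command(
  increments="2.5 -8.4 0 0 0 0 0; 5.1 -16.7 0 0 0 0 0; 7.7 -25.1 0 0 0 0 0; 10.3 -33.5 0 0 0 -0.2 0; 10.3 -33.5 0 0 0 -0.2 0",
)

```text
clock: 23.92
tcp_pos: [0.4713, -0.266, 0.0739]
orientation: [0.712, -0.37, 0.277, -0.528]
contact_force: [-0.5, 0.7, 0.4]
grip_width: 0.0337
```

Call:
arm_command(
  increments="0 0 0 0 0 0 0; 0 0 0 1 0.3 0 0; 0 0 0 2 0.6 0 0; 0 0 0 3 0.9 0 0; 0 0 0 4 1.2 0 0",
)

```text
clock: 24.55
tcp_pos: [0.5124, -0.2534, 0.0741]
orientation: [0.713, -0.37, 0.277, -0.528]
contact_force: [-0.2, -0.4, -0.3]
grip_width: 0.0006
```

Call:
arm_command(
  increments="0 0 0 0.1 -0.05 0.17 0; 0 0 0 0.6 0.08 0.17 0; 0 0 0 1.1 0.24 0.17 0; 0 0 0 1.6 0.39 0.17 0; 0 0 0 1.9 0.48 0.17 0",
)

```text
clock: 25.18
tcp_pos: [0.5316, -0.2485, 0.0757]
orientation: [0.713, -0.37, 0.277, -0.528]
contact_force: [0.3, -0.6, -0.0]
grip_width: 0.0006
```

Call:
arm_command(
  increments="0 0 0 0.25 0.08 0 0; 0 0 0 0.5 0.15 0 0; 0 0 0 0.75 0.23 0 0; 0 0 0 1 0.31 0 0; 0 0 0 1.2 0.37 0 0",
)

```text
clock: 25.8
tcp_pos: [0.5438, -0.2447, 0.0757]
orientation: [0.713, -0.37, 0.277, -0.528]
contact_force: [-0.3, -0.6, 0.5]
grip_width: 0.0007
```

Call:
arm_command(
  increments="0 0 0 0.15 0.05 0 0; 0 0 0 0.3 0.09 0 0; 0 0 0 0.45 0.14 0 0; 0 0 0 0.55 0.17 0 0; 0 0 0 0.6 0.18 0 0",
)

```text
clock: 26.42
tcp_pos: [0.5498, -0.2429, 0.0757]
orientation: [0.713, -0.37, 0.277, -0.528]
contact_force: [-0.3, 0.4, 0.3]
grip_width: 0.0007
```

Call:
arm_command(
  increments="0 0 0 0.07 0.02 0 0; 0 0 0 0.13 0.04 0 0; 0 0 0 0.2 0.06 0 0; 0 0 0 0.25 0.08 0 0; 0 0 0 0.25 0.08 0 0",
)

```text
clock: 27.05
tcp_pos: [0.551, -0.2426, 0.0754]
orientation: [0.712, -0.371, 0.277, -0.527]
contact_force: [-9.0, -1.0, 4.0]
grip_width: 0.0005
```

Run:
```python
from m import *
st=sensors.state(); print(st["tcp_pos"],st["contact_force"])
im=optics.snapshot("scene")[:,:,::-1].copy(); cv2.imwrite("pics/scene10.png",im)
t=optics.snapshot("top")[:,:,::-1].copy(); cv2.imwrite("pics/top10.png",t)
cv2.imwrite("pics/c10.png",np.hstack([crop(im,200,245,90,100,5),crop(t,360,155,70,100,5)]))
```

```text
[ 0.55099904 -0.24256397  0.07543978] [-9.03840936 -1.03587899  4.03624651]
```

View pics/c10.png

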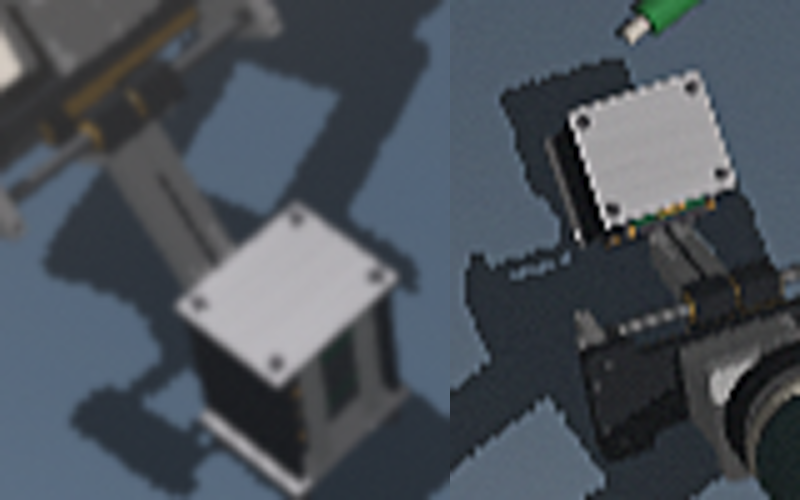

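The push met a firm stop (9 N) with the finger's leading edge about 6.5 mm outside the mouth; the home position is 6 mm. In the top view, the rear end lines up with the top carrier. Retracting clear and checking numerically.

Call:
arm_command(
  increments="0 0 0 -0.5 -0.15 0 0; 0 0 0 -2 -0.6 0 0; 0 0 0 -5 -1.5 0 0; 0 0 0 -8 -2.5 2 0; 0 0 0 -11 -3.4 5 0",
)

```text
clock: 27.78
tcp_pos: [0.4392, -0.276, 0.1247]
orientation: [0.713, -0.371, 0.279, -0.527]
contact_force: [0.2, -0.4, 0.0]
grip_width: 0.0001
```

Call:
arm_command(
  increments="0 0 0 -2 -5 3 0; 0 0 0 -4 -10 6 0; 0 0 0 -7 -15 9 0; 0 0 0 -10 -20 11 0; 0 0 0 -13 -25 11 0",
)

```text
clock: 28.4
tcp_pos: [0.3077, -0.5284, 0.2376]
orientation: [0.712, -0.372, 0.277, -0.528]
contact_force: [0.9, -0.5, 0.0]
grip_width: 0.0007
```

Run:
```python
from m import *
st=sensors.state(); print(st["tcp_pos"],st["contact_force"],st["clock"])
I={n:optics.snapshot(n)[:,:,::-1].copy() for n in("scene","top")}
for n in I: cv2.imwrite(f"pics/{n}11.png",I[n])
t=I["top"];s=I["scene"]; t0=cv2.imread("pics/top0.png"); s0=cv2.imread("pics/scene0.png")
r2=lambda b,g,r:(r>45)&(r>1.8*g)&(r>1.8*b)
print("red",rect("top",t,(180,190,85,62),r2,.057),rect("scene",s,(365,180,80,72),r2,.057))
print("white top",rect("top",t,(180,190,85,62),wht,.048)); print("white scene",rect("scene",s,(365,180,80,72),wht,.048)[:5])
# protrusion profile below roof edge: sample top image along rack -u at slot-axis, start vs now
u=np.array([.956,.294,0]);M=np.array([.5635,-.2389,0])
for d in range(-30,8,3):
    P=proj("top",M+[0,0,.09]+u*d/1000)[0]; f=lambda im:cv2.getRectSubPix(im,(3,3),tuple(map(float,P))).mean((0,1)).round().astype(int).tolist()
    print(d,P.round(1).tolist(),f(t0),f(t))
sm=(365,180,80,72)
for n,a,b in(("top",t0,t),("scene",s0,s)):
    d=(cv2.absdiff(a,b).max(2)>60).astype(np.uint8); d=cv2.morphologyEx(d,cv2.MORPH_OPEN,np.ones((3,3)));k,_,sa,ce=cv2.connectedComponentsWithStats(d); print(n,"changed",[(sa[j].tolist()) for j in range(1,k) if sa[j,4]>25])
```

```text
[ 0.30774551 -0.52836774  0.23756062] [ 0.90180721 -0.51968705  0.02684699] 28.4
red [(491.9, 330.2, 43.6, 37.1, 15.8, [492.0, 330.3])] [(492.6, 332.3, 42.3, 44.9, 15.9, [492.8, 331.3])]
white top [(526.5, 209.0, 60.8, 20.0, 15.6, [526.5, 207.9]), (499.8, 302.8, 59.9, 14.2, 15.2, [500.1, 302.7]), (482.9, 352.3, 71.9, 9.5, 16.7, [481.5, 352.2])]
white scene [(465.1, 456.6, 147.9, 82.9, 0.1, [461.5, 443.1]), (360.7, 312.5, 95.7, 62.2, 57.2, [345.4, 306.0]), (527.5, 207.3, 57.9, 19.0, 15.6, [527.7, 206.8]), (498.8, 303.3, 60.4, 16.0, 15.0, [499.1, 303.2])]
-30 [405.4, 207.4] [102, 88, 75] [103, 89, 77]
-27 [405.1, 206.4] [102, 88, 75] [103, 90, 77]
-24 [404.7, 205.3] [102, 88, 75] [103, 90, 77]
-21 [404.4, 204.3] [101, 89, 75] [103, 90, 77]
-18 [404.0, 203.3] [102, 89, 76] [104, 91, 78]
-15 [403.7, 202.3] [99, 87, 74] [100, 88, 75]
-12 [403.3, 201.2] [85, 75, 66] [87, 76, 67]
-9 [403.0, 200.2] [67, 60, 56] [68, 61, 57]
-6 [402.6, 199.2] [56, 55, 51] [56, 56, 52]
-3 [402.3, 198.2] [54, 69, 69] [55, 70, 70]
0 [402.0, 197.1] [78, 98, 101] [80, 100, 103]
3 [401.6, 196.1] [119, 130, 135] [12
[... 793 characters left out ...]
8, 28, 10, 6, 40], [0, 31, 59, 16, 429], [78, 76, 12, 8, 53], [211, 89, 16, 16, 176], [0, 103, 28, 30, 605], [273, 104, 17, 56, 366], [18, 141, 59, 28, 1045], [0, 154, 15, 15, 159], [6, 169, 12, 7, 45], [16, 171, 26, 14, 119], [0, 173, 14, 22, 197], [20, 172, 49, 70, 1309], [67, 186, 11, 15, 96], [291, 186, 41, 27, 314], [0, 197, 7, 8, 44], [407, 201, 16, 12, 93], [0, 204, 19, 13, 86], [23, 208, 13, 14, 89], [398, 208, 18, 11, 92], [186, 214, 51, 27, 294], [282, 223, 10, 7, 46], [392, 225, 8, 7, 43], [245, 232, 22, 13, 94], [145, 243, 29, 17, 224], [193, 250, 35, 19, 210], [157, 255, 35, 28, 439], [132, 258, 32, 27, 395], [102, 281, 8, 8, 53], [84, 287, 19, 17, 142], [86, 291, 52, 45, 1014]]
```

Run:
```python
from m import *
for n,b in(("scene",(225,280,70,70)),("top",(375,160,55,55))):
    x,y,w,h=b; a=cv2.imread(f"pics/{n}0.png")[y:y+h,x:x+w]; c=cv2.imread(f"pics/{n}11.png")[y:y+h,x:x+w]
    d=cv2.absdiff(a,c).max(2)
    for th in(10,20,35):
        k,_,sa,ce=cv2.connectedComponentsWithStats((d>th).astype(np.uint8)); print(n,th,[(sa[j]+[x,y,0,0,0]).tolist() for j in range(1,k) if sa[j,4]>3])
C=np.array([.5893,-.2310,.0778]);u=np.array([.956,.294,0]);v=np.array([-.294,.956,0])
for nm,s in(("front mid",.033),("rear mid",-.033)):
  for yy in(-.027,0,.027): print(nm,yy,proj("scene",C+s*u+yy*v+[0,0,.006])[0].round(1),proj("top",C+s*u+yy*v+[0,0,.006])[0].round(1))
r2=lambda b,g,r:(r>45)&(r>1.8*g)&(r>1.8*b)
def cen(n,b):
    x,y,w,h=b; i=cv2.imread(f"pics/{n}11.png")[y:y+h,x:x+w].astype(int); m=r2(*[i[:,:,k] for k in range(3)]).astype(np.uint8); M=cv2.moments(m,True); return M["m10"]/M["m00"]+x,M["m01"]/M["m00"]+y
print("pad",tri(cen("scene",(385,180,60,45)),cen("top",(190,200,35,45))))
```

```text
scene 10 []
scene 20 []
scene 35 []
top 10 [[392, 201, 3, 3, 7]]
top 20 [[392, 201, 3, 3, 6]]
top 35 []
front mid -0.027 [258.1 325.6] [403.7 174.2]
front mid 0 [266.6 317.9] [394.6 177.2]
front mid 0.027 [274.8 310.3] [385.5 180.1]
rear mid -0.027 [237.9 310. ] [411.4 196.5]
rear mid 0 [246.4 302.7] [402.2 199.5]
rear mid 0.027 [254.7 295.5] [393.1 202.5]
pad (array([0.49221836, 0.33127495, 0.05663481]), np.float64(0.0012856695144654487))
```

```bash
python3 -c "
from rig import robot; print(robot.hand_in())"
```

```text
the job is handed in; nothing more can be done
None
```

I opened the jaw, moved the carrier to the mat and let it go, then slid it into the empty rack slot. I handed the job in at about 28 s of the 64 s allowed. The hand-in gave no verdict.

**What I did**
- **Jaw:** I held the release pad down, slid the jaw out to its stop (15 N with no further motion), then let the pad come up.
- **Mat:** I lifted the carrier by its ends, laid it on the mat and let go, then took it again by its sides.
- **Rack:** I put it partly into the second slot from the top, let go, and pushed it home with the closed fingers tilted 35°, until it met a firm 9 N stop.

**Last checks**
- **Jaw and pad:** The jaw measured 30 mm open. The pad stood at z 0.0566 m, the same as its up position at the start.
- **Carrier:** The fingers stopped about 6.5 mm outside the mouth, where home should leave 6 mm. The only pixels that changed at the rack are at the spot predicted for the carrier's rear corner when home.
- **Other carriers:** No pixels changed at the carrier ends visible in the rack. I did not check the things lying about one by one.
- **Arm:** It stood clear, with no contact force beyond noise.

**What did not agree or was not confirmed**
- The ledges were felt at about z 0.078 m, roughly 2.5 mm above the camera estimate of 0.0755 m.
- The carrier's exact depth and height in the slot are not directly visible to either camera, so they rest on force and position.
- I viewed 12 pictures, two over the budget of 10.

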